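# Get the urgent vial carrier out from the back of the loading lane

## Robot

A 6-joint arm with a two-finger parallel gripper is mounted at the origin on a cart in front of the work surface, level with it; the furniture and walls round the work are solid. World frame = base frame: x ahead of the robot, y to its left, z up, the work surface at z = 0. Lengths are in m, angles in degrees, forces in N, time in s.
With the tool pointing down it reaches from about 0.25 to 0.725 m from the base axis. Payload 9.7 kg.
Tool frame: the origin (TCP) lies on the mounting face of the last link; the fingertips stand 173 mm ahead of it and the grasp point (between the pads) lies 155 mm ahead of it; z points along the fingers, y is the line along which they close (so a half turn about z gives the same grasp; the last joint's range is limited). The gripper opens to 85 mm and grips with 20 to 120 N. Pads are 22 mm wide; open, the fingers measure 114 mm over their backs; the gripper's body (76 mm by 85 mm) begins 54 mm behind the grasp point. The pads swing forward as they close: fully open they stand 13 mm farther back than shut.
Start: joints at [71.677, 4.979, 10.078, 95.1, 0, 90], TCP at [0.173, 0.522, 0.405] pointing down, gripper open.
Joint ranges: [-179.16, 179.16], [-48.56, 103.87], [-65.8, 70.77], [-126.05, 130.52], [-82.76, 87.17], [-180, 180]. Speed limits (degrees/s): [127.2, 127.2, 147.25, 180, 180, 180].

## Interface

Orientations are given as [roll, pitch, yaw] about the fixed x, y, z axes, in that order (R = Rz(yaw) Ry(pitch) Rx(roll)).
In Python, from workcell import bot, camera, camera_model, outline_of, pinpoint gives the robot as it stands.
- The arm moves only by the tool move_arm, never from a script. Its arguments are lists of equal length, an entry for each row: "jaw": the closure, from 0 (fully open) to 1 (shut); "delta_pos": the shift along the world's x, y, z in m, a list of three; "yaw": the turn about the world's z in rad. In form: {"jaw": [jaw, ...], "delta_pos": [[dx, dy, dz], ...], "yaw": [yaw, ...]}. A call has 1 to 10 rows; each row shifts and turns the commanded pose from where the row before left it; what a row does not reach is not made up. A row lasts 1/12 s, in which the tool goes at most 41.7 mm and 7.16 degrees, less where a joint would pass 70% of its speed; a pose out of reach is approached as far as the arm can. A call with a gripper value outside its range is refused whole. The fingers move at their own pace and stop on an object; "force" is the grip in N (left out, the last holds). Time passes only in rows, so rows that do not move let the fingers close. It gives the time, the measured TCP pose, the force, the opening and the grip force at its end, in the units of the state.
- bot.get_obs(): the state, without advancing time (a new reading comes with each control period).
- camera(name): name is "scene" or "top" or "wrist"; returns the picture (400x640x3 uint8, red, green, blue); there is no depth.
- camera_model(name): a dict with "fx", "fy", "cx", "cy" (pixels), "R" (3x3) and "t" (3): a world point X has camera coordinates R X + t. Camera axes: x right, y down, z forward; pixel columns grow to the right and rows downward; lengths in m; the calibration is good to about 2 mm. A picture is of the moment at which its call begins: read the wrist's pose just before it. camera_model takes no time and is no camera call; for the wrist camera it gives the pose at the moment of the call.
- bot.job_done(): hands the job in; it is judged then, once.
Trained networks look in the newest picture that a camera, given by its name, has taken for a name from the list of things; names that differ only in an ending like _2 or _b are one class to them, and where a whole thing is asked for, a point or a joint stands for the part that bears it (a point fixed in the world has none). Each returns a list of dicts, best first, with "confidence" (0 to 1); they miss things now and then, are a little off and sometimes report something else, mostly with a low value. They report only what shows in the picture. A call takes as long as a camera call. They do not tell look-alikes from the thing itself.
- outline_of(camera, thing): "mask" (400x640 bool, what is visible of it) and "xy" ([column, row] in pixels, amid what is visible of it).
- pinpoint(camera, thing): "xy" ([column, row] in pixels: a listed point, or the origin of a listed thing).
The state is a dict: "time": time; "q": joint angles; "qd": joint speeds; "joint_efforts": joint torques, N m; "ee_pos": TCP position; "tcp_rot": TCP orientation; "wrist_force": force on the tool from outside, world axes, zero at the start; "torque": the same for the moment, N m; "opening": finger opening in m; "grasp_force": force on a finger pad.
Only numpy, scipy, OpenCV 4.12 (cv2) and the standard library are available. Lean on these libraries where they do the work, as an engineer would, in place of code of your own. Each camera call takes 0.05 s, during which the arm holds its last target. There are 200 camera calls.

## Task

The urgent red vial carrier is stuck at the back of the loading lane, whose lips hold every carrier down so that it can only be slid out through the mouth. Take out the blue and the yellow carrier and park both in the white tray, then slide out the red one and seat it flat in the nest of the shaker. Finally reload the other two into the lane in the same order as they stood before, slid back close up to the stop so that each ends one place further back than before; keep the carriers upright and leave the timer, tape roll and the beaker behind the lane alone.

Things in the scene. Friction and masses are not known exactly. Their poses are not given: they have to be found in the camera images.
- red_carrier: red vial carrier, loose, 0.15 kg, 40 (x) x 116 (y) x 88 mm high, same either way round. Origin: centre of underside, z up. Upwards: foot flange 40 x 116 x 6 mm; block 34 x 86 mm up to 32; eight white-capped vials, fixed, up to 50; in the middle an upright grip tab 12 (x) x 30 mm (y) up to 88 mm. Starts rearmost in the lane.
- blue_carrier: blue vial carrier, loose, 0.15 kg, 40 (x) x 116 (y) x 88 mm high, same either way round. Origin: centre of underside, z up. Upwards: foot flange 40 x 116 x 6 mm; block 34 x 86 mm up to 32; eight white-capped vials, fixed, up to 50; in the middle an upright grip tab 12 (x) x 30 mm (y) up to 88 mm. Starts as front or middle one in the lane.
- yellow_carrier: yellow vial carrier, loose, 0.15 kg, 40 (x) x 116 (y) x 88 mm high, same either way round. Origin: centre of underside, z up. Upwards: foot flange 40 x 116 x 6 mm; block 34 x 86 mm up to 32; eight white-capped vials, fixed, up to 50; in the middle an upright grip tab 12 (x) x 30 mm (y) up to 88 mm. Starts as front or middle one in the lane.
- lane: fixed loading lane: grey floor (top at z = 6 mm), 158 mm wide, dark rails with steel lips, stop at the rear (+x), open mouth at -x. Origin: on the bench, midline, under the front carrier; x towards the stop, z up. Carriers stand across it (their x along its x), centres at x = 0, 42, 84 mm; stop face at x = 105.5. Rails and stop under 33 mm high. Channel 124 mm wide.
- lane_mouth (a point): lane's mouth, by the white strip: where a carrier is set down or lifted out; on the floor at lane x = -72, y = 0, z = 6 mm, axes as the lane's. Steel lips from lane x = -22 mm to the stop, 11 mm above the floor, turned up in front as far as x = -36, cover the outer 14 mm of the channel and so the feet: a carrier lifts free only with its centre at x below -58. Walls flare to 140 mm here.
- tray: white open parking tray, fixed, 170 (x) x 160 (y) x 21 mm, inside 162 x 152 mm, floor 4 mm thick. Origin: centre of its underside, z up. Two carriers fit side by side with the tray's heading, centres at x = -36 and +36 mm, y = 0.
- shaker: compact grey vial shaker, fixed, 170 (x) x 160 (y) mm, front panel with dark display and knob at -x. Origin: centre of its underside, z up. On top, centred on the origin, a nest for one carrier: black floor at z = 50 mm inside a bright rim 10 mm high, 54 (x) x 130 (y) mm inside: 7 mm play each side of a carrier whose x lies along the shaker's x, either way round.
- timer_b: bystander: small white timer, 58 x 58 x 19 mm, lying behind and to the right of the lane; origin at the centre of its underside
- tape_b: bystander: roll of brown tape lying flat, 76 mm across, 18 mm high, behind and to the left of the lane; origin at the centre of its underside
- beaker_c: bystander: empty glass beaker, 57 x 62 x 72 mm, standing behind the lane; origin at the centre of its underside
Mind the look-alikes: they are no part of the job. Of the things shaped like the blue_carrier, the blue one is meant.

How it is judged:
By the outcome, as a careful person would: the job done as asked, in the order asked, and still so for the second after the job is handed in, with the robot touching nothing.
It also fails if it takes over 136 s, if anything falls off the work surface, if the arm or the gripper's body presses on something with over 40 N, if the wrist force passes 120 N, or if a joint passes its speed limit or range.

## Working session

There is one attempt and no reset: what is moved stays moved. The work goes in short steps, Python scripts to look and compute and a tool call to move; the robot and the scene stay as the last step left them, time stands still between calls to the robot, and variables do not carry over. Pictures are saved under pics/ and viewed, at most 14 in all, crops included, and the job is handed in when it is done.

Besides the shell and the picture viewer there is one more tool, called after "Request:" by a JSON object that holds its "op" and its "data", one argument or row to a line. move_arm: Moves the arm, as the interface text tells. Its arguments: {"type":"object","properties":{"jaw":{"type":"array"},"delta_pos":{"type":"array"},"yaw":{"type":"array"},"force":{"type":"number"}},"required":["jaw","delta_pos","yaw"]}

```bash
mkdir -p pics; ls
cat > h.py <<'E'
import numpy as np, cv2
from workcell import bot, camera, camera_model, outline_of, pinpoint
def save(name,img,f): cv2.imwrite('pics/'+f,cv2.cvtColor(img,cv2.COLOR_RGB2BGR))
def ray(m,xy):
    d=np.array([(xy[0]-m['cx'])/m['fx'],(xy[1]-m['cy'])/m['fy'],1.])
    R=np.array(m['R']);t=np.array(m['t']); return -R.T@t, R.T@d
def atz(m,xy,z):
    c,d=ray(m,xy); return c+d*(z-c[2])/d[2]
def tri(obs):
    A=np.zeros((3,3));b=np.zeros(3)
    for m,xy in obs:
        c,d=ray(m,xy); d=d/np.linalg.norm(d); P=np.eye(3)-np.outer(d,d); A+=P;b+=P@c
    return np.linalg.solve(A,b)
def proj(m,X):
    p=np.array(m['R'])@np.array(X)+np.array(m['t']); return np.array([m['fx']*p[0]/p[2]+m['cx'],m['fy']*p[1]/p[2]+m['cy']])
E
python3 - <<'E'
from h import *
np.set_printoptions(precision=4,suppress=True)
o=bot.get_obs();print(o['time'],o['ee_pos'],o['tcp_rot'])
M={}
for n in ['scene','top']:
    save(n,camera(n),n+'0.png'); M[n]=camera_model(n)
    print(n,ray(M[n],(320,200)))
P={}
for t in ['red_carrier','blue_carrier','yellow_carrier','lane','lane_mouth','tray','shaker','timer_b','tape_b','beaker_c']:
    for n in ['scene','top']:
        r=pinpoint(n,t); P[n,t]=r
        print(n,t,[(np.round(a['xy'],1),round(a['confidence'],2)) for a in r[:3]])
    if P['scene',t] and P['top',t]: print('   tri',tri([(M[n],P[n,t][0]['xy']) for n in M]), [atz(M[n],P[n,t][0]['xy'],0.006)[:2] for n in M])
E
```

```text
pics
0.0 [0.1729 0.5221 0.404 ] [-179.9258   -0.0007  161.6766]
scene (array([-0.0407, -0.3774,  0.9378]), array([ 0.5478,  0.3377, -0.7655]))
top (array([ 0.4171, -0.014 ,  1.0482]), array([ 0.1659,  0.04  , -0.9854]))
scene red_carrier [(array([327.3, 201.4]), 0.79)]
top red_carrier [(array([327.1, 184.5]), 0.98)]
   tri [0.6345 0.0094 0.0058] [array([0.6326, 0.0112]), array([0.636 , 0.0075])]
scene blue_carrier [(array([319. , 207.6]), 0.71)]
top blue_carrier [(array([356.2, 294.5]), 0.94), (array([327.2, 200.6]), 0.9), (array([317.4, 212.8]), 0.19)]
   tri [ 0.3757 -0.0779  0.3046] [array([0.5984, 0.0207]), array([ 0.334 , -0.0631])]
scene yellow_carrier [(array([416.4, 293.9]), 0.72), (array([306.1, 219.4]), 0.63)]
top yellow_carrier [(array([320.2, 218.1]), 0.78)]
   tri [ 0.5523 -0.1537 -0.1114] [array([ 0.4795, -0.345 ]), array([0.5419, 0.0288])]
scene lane [(array([304.9, 219.6]), 0.81)]
top lane [(array([323. , 216.2]), 0.58)]
   tri [0.5418 0.0269 0.0073] [array([0.5374, 0.0334]), array([0.547, 0.021])]
scene lane_mouth [(array([288.5, 230.4]), 0.67)]
top lane_mouth [(arra
[... 391 characters left out ...]
array([322.1, 201. ]), 0.37)]
   tri [ 0.493  -0.3548 -0.0168] [array([ 0.4807, -0.3558]), array([ 0.491, -0.347])]
scene timer_b [(array([416. , 227.5]), 0.85)]
top timer_b [(array([424.4, 163.3]), 0.77)]
   tri [ 0.6887 -0.2654 -0.0041] [array([ 0.678, -0.264]), array([ 0.6884, -0.266 ])]
scene tape_b [(array([270.9, 163. ]), 0.85), (array([419. , 294.5]), 0.4)]
top tape_b [(array([237.2, 167.6]), 0.58)]
   tri [ 0.694   0.2676 -0.0062] [array([0.6826, 0.2617]), array([0.6927, 0.2619])]
scene beaker_c [(array([306.3, 155.3]), 0.77), (array([420.6, 226.1]), 0.44)]
top beaker_c [(array([262.6, 133.7]), 0.63)]
   tri [ 0.801   0.1954 -0.0234] [array([0.7751, 0.178 ]), array([0.7906, 0.1895])]
```

View pics/scene0.png

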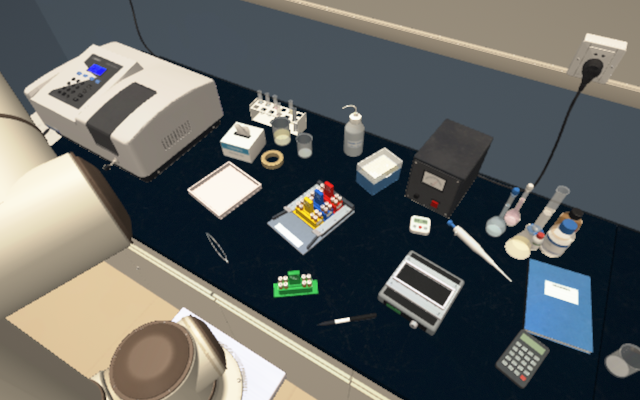

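View pics/top0.png

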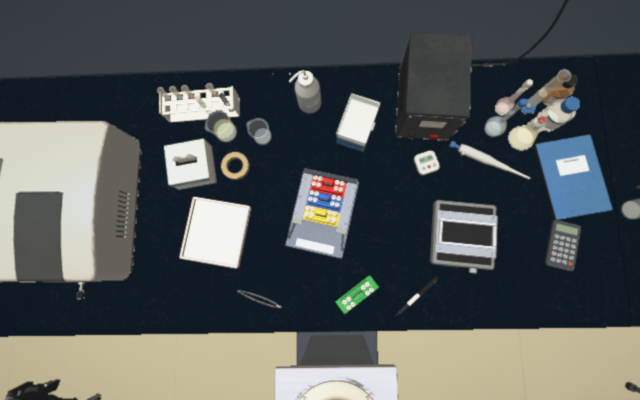

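The top view shows, from rear to front, red (327,184), blue (325,200) and yellow (320,216) in the lane. The tray is at (216,233) and the shaker at (465,235). The green carrier at (357,294) is a look-alike and is not to be touched. Next I'll get the headings from the masks and the wrist camera's mounting.

Run:
```python
from h import *
np.set_printoptions(precision=4,suppress=True)
m=camera_model('wrist');c,d=ray(m,(320,200));o=bot.get_obs()
print(m['fx'],camera_model('top')['fx'],c,d,o['q'],o['ee_pos'])
camera('top');mt=camera_model('top')
for t,z in [('tray',.021),('shaker',.045),('lane',.02),('red_carrier',.04),('blue_carrier',.04),('yellow_carrier',.04)]:
    for r in outline_of('top',t)[:3]:
        ys,xs=np.nonzero(r['mask']); p=np.array([atz(mt,(x,y),z)[:2] for x,y in zip(xs,ys)])
        (cx,cy),(w,h),a=cv2.minAreaRect((p*1000).astype(np.float32)); print(t,round(r['confidence'],2),r['xy'],cx,cy,w,h,a)
```

```text
314.7791798847171 379.97730738951157 [0.1069 0.5449 0.3754] [ 0.2512 -0.0799 -0.9647] [71.6775  4.9796 10.0786 95.0991  0.0005 90.0003] [0.1729 0.5221 0.4047]
tray 0.96 [216.5, 233.5] 510.72857666015625 318.353759765625 166.4915313720703 174.0958251953125 79.1778564453125
lane 0.86 [321.6, 225.9] 558.1469116210938 23.492355346679688 155.39207458496094 220.2495574951172 76.13351440429688
red_carrier 0.85 [325.2, 185.4] 626.5275268554688 5.5924224853515625 95.10636138916016 46.864376068115234 74.10861206054688
blue_carrier 0.77 [322.9, 202.4] 585.2759399414062 16.024051666259766 91.65682983398438 42.18060302734375 74.10055541992188
blue_carrier 0.65 [354.7, 293.8] 339.0428771972656 -60.746490478515625 40.650962829589844 114.0613784790039 35.639183044433594
yellow_carrier 0.58 [320.0, 211.3] 546.2442626953125 25.269344329833984 92.0484848022461 39.74372482299805 75.94127655029297
yellow_carrier 0.31 [319.1, 223.8] 555.7894287109375 22.654510498046875 154.5825653076172 220.16929626464844 75.88082122802734
```

Request:
{"op": "move_arm", "data": {
  "jaw": [0, 0, 0, 0, 0, 0, 0, 0, 0, 0],
  "delta_pos": [
    [0.0223, -0.0314, 0],
    [0.0223, -0.0314, 0],
    [0.0223, -0.0314, 0],
    [0.0223, -0.0314, 0],
    [0.0223, -0.0314, 0],
    [0.0223, -0.0314, 0],
    [0.0223, -0.0314, 0],
    [0.0223, -0.0314, 0],
    [0.0223, -0.0314, 0],
    [0.0223, -0.0314, 0]
  ],
  "yaw": [-0.0945, -0.0945, -0.0945, -0.0945, -0.0945, -0.0945, -0.0945, -0.0945, -0.0945, -0.0945],
  "force": 40
}}

```text
time: 2.28
ee_pos: [0.3965, 0.2063, 0.405]
tcp_rot: [180.0, -0.0, 107.3]
wrist_force: [1.1, 0.6, 0.1]
opening: 0.0856
grasp_force: 0.0
```

Request:
{"op": "move_arm", "data": {
  "jaw": [0, 0, 0, 0, 0, 0, 0],
  "delta_pos": [
    [0.0223, -0.0314, 0],
    [0.0223, -0.0314, 0],
    [0.0223, -0.0314, 0],
    [0.0223, -0.0314, 0],
    [0.0223, -0.0314, 0],
    [0.0223, -0.0314, 0],
    [0, 0, 0]
  ],
  "yaw": [-0.0945, -0.0945, -0.0945, -0.0945, -0.0945, -0.0945, 0]
}}

```text
time: 2.87
ee_pos: [0.5323, 0.0153, 0.4035]
tcp_rot: [180.0, 0.1, 74.5]
wrist_force: [0.6, 1.4, -0.5]
opening: 0.0857
grasp_force: 0.0
```

Run:
```python
from h import *
import pickle
np.set_printoptions(precision=4,suppress=True)
o=bot.get_obs();print(o['time'],o['ee_pos'],o['tcp_rot'],o['q'])
m=camera_model('wrist');im=camera('wrist');save('w',im,'w1.png')
V={}
for t in ['red_carrier','blue_carrier','yellow_carrier','lane','lane_mouth']:
    r=pinpoint('wrist',t); print(t,[(np.round(a['xy'],1),round(a['confidence'],2),atz(m,a['xy'],.006)) for a in r[:3]]); V[t]=r[0]['xy'] if r else None
pickle.dump((m,V,im),open('v1.pkl','wb'))
```

```text
2.8667 [0.5323 0.0153 0.4035] [179.9913   0.0777  74.4648] [  1.6602   2.5446   7.3867  94.8568  -0.0769 107.1954]
red_carrier [(array([397.1, 160.2]), 0.83, array([0.6258, 0.0082, 0.006 ]))]
blue_carrier [(array([193.4, 272.3]), 0.91, array([ 0.3415, -0.0638,  0.006 ])), (array([366., 162.]), 0.84, array([0.5903, 0.0159, 0.006 ]))]
yellow_carrier [(array([331.4, 162.3]), 0.95, array([0.5511, 0.0264, 0.006 ]))]
lane []
lane_mouth [(array([268.4, 163.3]), 0.96, array([0.4796, 0.0451, 0.006 ]))]
```

View pics/w1.png

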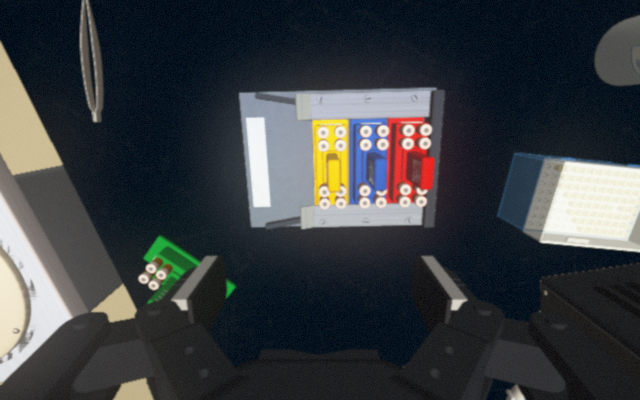

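In the wrist view the tabs are at yellow (333,170), blue (376,168) and red (421,168), with the green look-alike at (160,270). The white mouth strip is at (258,162). I'll take a second view, lower and further back.

Request:
{"op": "move_arm", "data": {
  "jaw": [0.3, 0.5, 0.6, 0.65, 0.65],
  "delta_pos": [
    [-0.02, -0.015, -0.025],
    [-0.02, -0.015, -0.025],
    [-0.02, -0.015, -0.025],
    [-0.02, -0.015, -0.025],
    [0, 0, 0]
  ],
  "yaw": [0, 0, 0, 0, 0]
}}

```text
time: 3.58
ee_pos: [0.4452, -0.0405, 0.299]
tcp_rot: [-179.5, 0.1, 75.1]
wrist_force: [-0.3, 0.9, -1.1]
opening: 0.0297
grasp_force: 0.0
```

```bash
cat > lanefit.py <<'E'
from h import *
import pickle
from scipy.optimize import least_squares
np.set_printoptions(precision=4,suppress=True)
o=bot.get_obs();print(o['time'],o['ee_pos'],o['tcp_rot'],o['opening'])
m=camera_model('wrist');im=camera('wrist');save('w',im,'w2.png')
T={'red_carrier':84,'blue_carrier':42,'yellow_carrier':0,'lane_mouth':-72}
views=[(pickle.load(open('v1.pkl','rb')))[:2]]
V={}
def pick(n,m):
    V={}
    for t in T:
        for r in pinpoint(n,t):
            p=atz(m,r['xy'],.006)
            e=np.array([.552,.0255])+T[t]/1000*np.array([.968,-.25])
            if np.hypot(*(p[:2]-e))<.02: V[t]=np.array(r['xy']);break
    return V
W=pick('wrist',m)
v1=views[0]; v1[1]['blue_carrier']=np.array([366.,162.])
camera('top');camera('scene')
L=[v1,(m,W),(camera_model('top'),pick('top',camera_model('top'))),(camera_model('scene'),pick('scene',camera_model('scene')))]
pickle.dump(L,open('lane.pkl','wb'))
for t in T:
    ob=[(a,b[t]) for a,b in L if b.get(t) is not None]; print(t,len(ob),tri(ob),'wrist only',tri([(a,b[t]) for a,b in L[:2] if t in b]),[atz(a,x,.006)[:2] for a,x in ob])
def res(p,full=False):
    out=[]
    for a,b in L:
        for t in b:
            if b[t] is None: continue
            X=[p[0]+T[t]/1000*np.cos(p[2]),p[1]+T[t]/1000*np.sin(p[2]),p[3]]
            c,d=ray(a,b[t]); dist=np.linalg.norm(np.array(X)-c)
            out+=list((proj(a,X)-b[t])/a['fx']*dist*1000)
    return np.array(out)
s=least_squares(res,[.552,.0255,-.25,.006],loss='soft_l1',x_scale=[.01,.01,.1,.01])
print(s.x,np.degrees(s.x[2]));print(res(s.x).reshape(-1,2))
E
python3 lanefit.py
```

```text
3.5833 [ 0.4452 -0.0405  0.299 ] [-179.4725    0.122    75.0954] 0.0297266338649591
red_carrier 3 [0.6285 0.0082 0.0009] wrist only [0.4941 0.1427 0.6616] [array([0.6258, 0.0082]), array([0.629 , 0.0102]), array([0.6251, 0.005 ])]
blue_carrier 4 [ 0.5899  0.0167 -0.0035] wrist only [0.5902 0.0162 0.0057] [array([0.5903, 0.0159]), array([0.5898, 0.0166]), array([0.5886, 0.017 ]), array([0.5769, 0.0142])]
yellow_carrier 4 [ 0.5518  0.0251 -0.0055] wrist only [0.5511 0.0268 0.0076] [array([0.5511, 0.0264]), array([0.5515, 0.027 ]), array([0.5485, 0.0242]), array([0.5434, 0.0187])]
lane_mouth 4 [ 0.4799  0.0465 -0.0035] wrist only [0.479  0.045  0.0035] [array([0.4796, 0.0451]), array([0.4788, 0.045 ]), array([0.4816, 0.052 ]), array([0.4746, 0.0388])]
[ 0.5495  0.0269 -0.2421 -0.0018] -13.869614022577457
[[ 3.6807 -1.2074]
 [-1.4035 -2.0999]
 [-2.0473 -1.1797]
 [ 1.4771 -0.2305]
 [-4.0237  0.4168]
 [-5.1884  1.47  ]
 [ 0.6761  1.3661]
 [ 3.5771 -0.5537]
 [ 0.3542 -0.3321]
 [-2.3737  0.0557]
 [ 8.4355  2.2873]
 [ 1.4111  0.3043]
 [ 4.7645 -5.3257]
 [-3.4993 -2.7885]
 [-1.2623 -1.2566]]
```

View pics/w2.png

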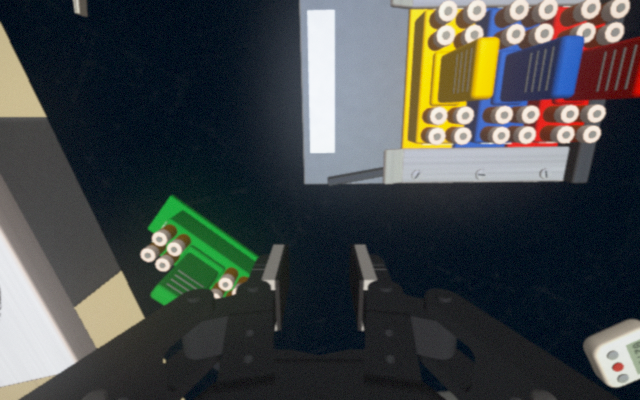

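Run:
```python
from h import *
import pickle
np.set_printoptions(precision=4,suppress=True)
L=pickle.load(open('lane.pkl','rb'))
o=bot.get_obs();print(o['time'],o['ee_pos'],o['tcp_rot'])
m0=L[1][0];m=camera_model('wrist');print(ray(m0,(320,200))[0],ray(m,(320,200))[0])
im=camera('wrist');
print([ (t,a['xy'],atz(m,a['xy'],.006)) for t in ['yellow_carrier','blue_carrier','lane_mouth'] for a in pinpoint('wrist',t)[:2]])
save('c',cv2.resize(im[:200,290:],None,fx=2.2,fy=2.2,interpolation=cv2.INTER_CUBIC),'w3.png')
pickle.dump((m,im),open('w3.pkl','wb'))
```

```text
4.3333 [ 0.4498 -0.0403  0.3047] [-179.9949    0.004    75.0507]
[0.4637 0.0281 0.2696] [0.4687 0.0284 0.2754]
[('blue_carrier', [209.9, 250.3], array([ 0.3391, -0.0634,  0.006 ])), ('blue_carrier', [467.2, 85.4], array([0.5893, 0.0186, 0.006 ])), ('lane_mouth', [325.6, 90.3], array([0.4785, 0.0444, 0.006 ]))]
```

View pics/w3.png

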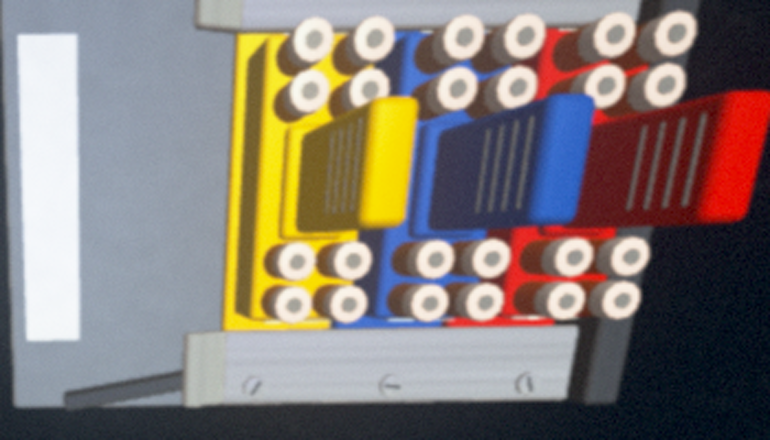

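Run:
```python
from h import *
import pickle
np.set_printoptions(precision=4,suppress=True)
m,im=pickle.load(open('w3.pkl','rb'))
f=lambda p,z:atz(m,(290+p[0]/2.2,p[1]/2.2),z)[:2]
C={'y':[(313,38),(308,92),(296,261),(292,302),(373,37),(369,90),(351,259),(347,300)],
'b':[(465,36),(457,88),(435,258),(429,300),(525,35),(516,87),(490,257),(484,299)],
'r':[(614,34),(604,86),(573,256),(566,299),(674,33),(662,85),(629,255),(621,298)]}
T={'y':(390,161),'b':(563,161),'r':(737,157)}
for k in C:
    p=np.array([f(q,.056) for q in C[k]]);v=p[:4].mean(0)-p[4:].mean(0);u=(p[[0,4]]-p[[3,7]]).mean(0)
    print(k,p.mean(0),f(T[k],.094),'x-axis ang',np.degrees(np.arctan2(-v[1],-v[0])),'y-axis-90',np.degrees(np.arctan2(u[1],u[0]))-90,np.hypot(*v),np.hypot(*u))
print('strip',[f(q,.006) for q in [(47,34),(53,340),(17,35),(77,34),(80,340),(26,340)]])
print('lip out edge y- corners',f((222,333),.019),f((578,322),.019))
```

```text
y [0.5504 0.028 ] [0.5508 0.0279] x-axis ang -13.33942913941624 y-axis-90 -14.341011381987585 0.01702170207280631 0.07268122198613292
b [0.5916 0.0176] [0.5914 0.017 ] x-axis ang -14.055329166681634 y-axis-90 -14.514830514563627 0.016864639837144306 0.07272095551978745
r [0.6323 0.0072] [0.6323 0.007 ] x-axis ang -14.05530105648683 y-axis-90 -13.99436141753236 0.016842054108574242 0.07292320103566428
strip [array([0.4816, 0.099 ]), array([ 0.456 , -0.0029]), array([0.4716, 0.1014]), array([0.4916, 0.0963]), array([ 0.4661, -0.0056]), array([ 0.4459, -0.0002])]
lip out edge y- corners [ 0.5173 -0.015 ] [ 0.6439 -0.0448]
```

The tabs (taken at z = 94 mm) and the vial caps (at z = 56 mm) agree to within 1 mm, spaced 42 mm apart. That confirms the heights. The lane is at (0.5506, 0.0280) with heading -14.2°. I'll grasp yellow, the front carrier, first.

Request:
{"op": "move_arm", "data": {
  "jaw": [0.65, 0.65, 0.65, 0.65, 0.65, 0.65, 0.65, 0.65, 0.65],
  "delta_pos": [
    [0.0252, 0.0171, 0],
    [0.0252, 0.0171, 0],
    [0.0252, 0.0171, 0],
    [0.0253, 0.017, 0],
    [0, 0, 0],
    [0, 0, -0.025],
    [0, 0, -0.025],
    [0, 0, -0.017],
    [0, 0, 0]
  ],
  "yaw": [0.013, 0, 0, 0, 0, 0, 0, 0, 0]
}}

```text
time: 5.28
ee_pos: [0.5494, 0.0279, 0.2337]
tcp_rot: [-179.7, 0.1, 75.8]
wrist_force: [-1.0, -0.5, -1.6]
opening: 0.03
grasp_force: 0.0
```

Request:
{"op": "move_arm", "data": {
  "jaw": [1, 1, 1, 1, 1],
  "delta_pos": [
    [0, 0, 0],
    [0, 0, 0],
    [0, 0, 0],
    [0, 0, 0],
    [0, 0, 0]
  ],
  "yaw": [0, 0, 0, 0, 0],
  "force": 40
}}

```text
time: 5.7
ee_pos: [0.5508, 0.028, 0.2386]
tcp_rot: [179.9, -0.0, 75.8]
wrist_force: [-0.0, -0.7, -1.8]
opening: 0.011
grasp_force: 44.8
```

Request:
{"op": "move_arm", "data": {
  "jaw": [1, 1, 1, 1, 1, 1, 1, 1, 1, 1],
  "delta_pos": [
    [0, 0, 0.0015],
    [-0.006, 0.0015, 0],
    [-0.011, 0.0028, 0],
    [-0.013, 0.0033, 0],
    [-0.013, 0.0033, 0],
    [-0.013, 0.0033, 0],
    [-0.011, 0.0028, 0],
    [-0.006, 0.0015, 0],
    [-0.004, 0.001, 0],
    [0, 0, 0]
  ],
  "yaw": [0, 0, 0, 0, 0, 0, 0, 0, 0, 0]
}}

```text
time: 6.53
ee_pos: [0.4731, 0.0477, 0.2394]
tcp_rot: [180.0, -0.0, 75.8]
wrist_force: [-0.7, -0.6, -1.8]
opening: 0.0114
grasp_force: 44.8
```

Run:
```python
from h import *
np.set_printoptions(precision=4,suppress=True)
o=bot.get_obs();print(o['time'],o['ee_pos'],o['tcp_rot'],o['wrist_force'])
m=camera_model('wrist')
save('w',camera('wrist'),'w4.png');print(outline_of('wrist','yellow_carrier')[0]['xy'])
```

```text
6.5333 [0.4731 0.0477 0.2394] [179.9852  -0.0071  75.8061] [-0.6912 -0.6073 -1.7648]
[434.9, 158.7]
```

View pics/w4.png

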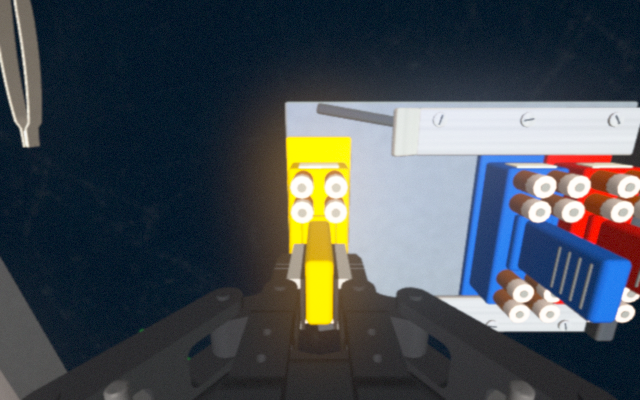

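Yellow is clear of the lips, blue and red have not moved. I'll lift and look at the tray on the way.

Request:
{"op": "move_arm", "data": {
  "jaw": [1, 1, 1, 1, 1, 1, 1, 1, 1, 1],
  "delta_pos": [
    [0, 0, 0.02],
    [0, 0, 0.03],
    [0.004, 0.02, 0.03],
    [0.004, 0.035, 0.02],
    [0.004, 0.035, 0.01],
    [0.004, 0.03, 0],
    [0.0, 0.025, 0],
    [0, 0.012, 0],
    [0, 0, 0],
    [0, 0, 0]
  ],
  "yaw": [0, 0, 0, 0, 0, 0, 0, 0, 0, 0]
}}

```text
time: 7.47
ee_pos: [0.4898, 0.2046, 0.3487]
tcp_rot: [-180.0, 0.1, 75.8]
wrist_force: [-0.4, -0.6, -0.4]
opening: 0.0114
grasp_force: 44.8
```

Run:
```python
from h import *
np.set_printoptions(precision=4,suppress=True)
o=bot.get_obs();print(o['time'],o['ee_pos'],o['tcp_rot'],o['wrist_force'])
m=camera_model('wrist')
save('w',camera('wrist'),'w5.png')
r=outline_of('wrist','tray')[0];p=pinpoint('wrist','tray')[0]['xy'];print(p,atz(m,p,0.0),atz(m,p,.004))
c=cv2.convexHull(np.argwhere(r['mask'])[:,::-1].astype(np.int32))
a=cv2.approxPolyDP(c,6,True)[:,0];print(a.tolist())
for q in a: print(q,atz(m,q,.021)[:2],atz(m,q,.0)[:2])
```

```text
7.4667 [0.4898 0.2046 0.3487] [-179.9688    0.0503   75.8489] [-0.3543 -0.5748 -0.3931]
[312.9, 59.0] [0.514 0.322 0.   ] [0.5139 0.3214 0.004 ]
[[411, 0], [407, 143], [226, 153], [205, 0]]
[411   0] [0.6039 0.3424] [0.6106 0.3472]
[407 143] [0.5808 0.2275] [0.5859 0.2242]
[226 153] [0.4138 0.2601] [0.4072 0.2592]
[205   0] [0.438  0.3843] [0.433  0.3922]
```

View pics/w5.png

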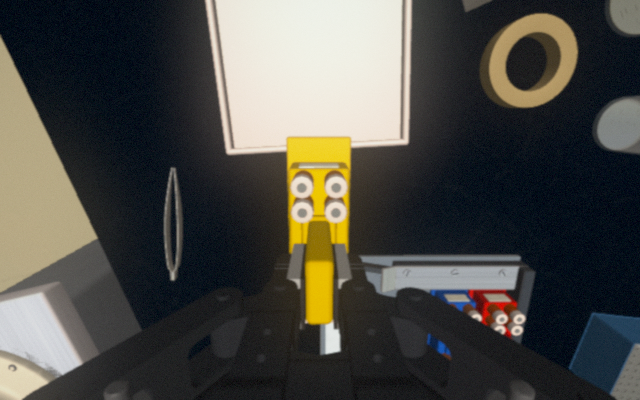

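The tray's near rim measures 170 mm, as given. Its centre is about (0.5125, 0.322) with heading -11°. Yellow goes to the +36 slot at (0.548, 0.315).

Request:
{"op": "move_arm", "data": {
  "jaw": [1, 1, 1, 1, 1, 1, 1, 1],
  "delta_pos": [
    [0.01, 0.02, 0],
    [0.015, 0.03, 0],
    [0.015, 0.03, 0],
    [0.0121, 0.02, 0],
    [0.006, 0.0106, 0],
    [0, 0, -0.015],
    [0, 0, -0.025],
    [0, 0, -0.025]
  ],
  "yaw": [0.014, 0.014, 0.014, 0.014, 0, 0, 0, 0]
}}

```text
time: 8.28
ee_pos: [0.5484, 0.3143, 0.2841]
tcp_rot: [179.9, -0.1, 78.9]
wrist_force: [0.2, 0.5, -2.5]
opening: 0.0113
grasp_force: 44.8
```

Request:
{"op": "move_arm", "data": {
  "jaw": [1, 1, 1, 1, 1, 1],
  "delta_pos": [
    [0, 0, -0.022],
    [0, 0, -0.014],
    [0, 0, -0.008],
    [0, 0, -0.003],
    [0, 0, -0.001],
    [0, 0, 0]
  ],
  "yaw": [0, 0, 0, 0, 0, 0]
}}

```text
time: 8.78
ee_pos: [0.5481, 0.3147, 0.237]
tcp_rot: [179.9, -0.0, 79.0]
wrist_force: [0.3, -0.8, -0.9]
opening: 0.0112
grasp_force: 44.8
```

Request:
{"op": "move_arm", "data": {
  "jaw": [0.65, 0.65, 0.65, 0.65, 0.65, 0.65, 0.65, 0.65, 0.65, 0.65],
  "delta_pos": [
    [0, 0, 0],
    [0, 0, 0],
    [0, 0, 0],
    [0, 0, 0.015],
    [0, 0, 0.0285],
    [0, -0.01, 0.02],
    [0.003, -0.025, 0],
    [0.004, -0.032, 0],
    [0.005, -0.036, 0],
    [0.005, -0.036, 0]
  ],
  "yaw": [0, 0, 0, 0, 0, 0, -0.014, -0.014, -0.014, -0.014]
}}

```text
time: 9.62
ee_pos: [0.5646, 0.1752, 0.3003]
tcp_rot: [179.9, -0.0, 75.8]
wrist_force: [0.1, 0.4, 0.2]
opening: 0.0298
grasp_force: 0.0
```

Request:
{"op": "move_arm", "data": {
  "jaw": [0.65, 0.65, 0.65, 0.65, 0.65, 0.65, 0.65, 0.65],
  "delta_pos": [
    [0.005, -0.036, 0],
    [0.005, -0.036, 0],
    [0.005, -0.036, 0],
    [0.005, -0.03, 0],
    [0.004, -0.016, 0],
    [0.0025, -0.0044, 0],
    [0, 0, 0],
    [0, 0, 0]
  ],
  "yaw": [0, 0, 0, 0, 0, 0, 0, 0]
}}

```text
time: 10.28
ee_pos: [0.5913, 0.0182, 0.2998]
tcp_rot: [180.0, -0.0, 75.8]
wrist_force: [-0.3, 0.3, -0.4]
opening: 0.03
grasp_force: 0.0
```

Run:
```python
from h import *
np.set_printoptions(precision=4,suppress=True)
o=bot.get_obs();print(o['time'],o['ee_pos'],o['tcp_rot'],o['opening'])
m=camera_model('wrist')
save('w',camera('wrist'),'w6.png')
for t in ['blue_carrier','red_carrier']: print(t,[(a['xy'],atz(m,a['xy'],.006)) for a in pinpoint('wrist',t)[:2]])
```

```text
10.2833 [0.5913 0.0182 0.2998] [179.9938  -0.0192  75.7844] 0.02997730215063306
blue_carrier [([318.6, 196.8], array([0.5919, 0.0199, 0.006 ])), ([94.5, 332.5], array([ 0.3425, -0.0601,  0.006 ]))]
red_carrier [([363.1, 199.9], array([0.6288, 0.0076, 0.006 ]))]
```

View pics/w6.png

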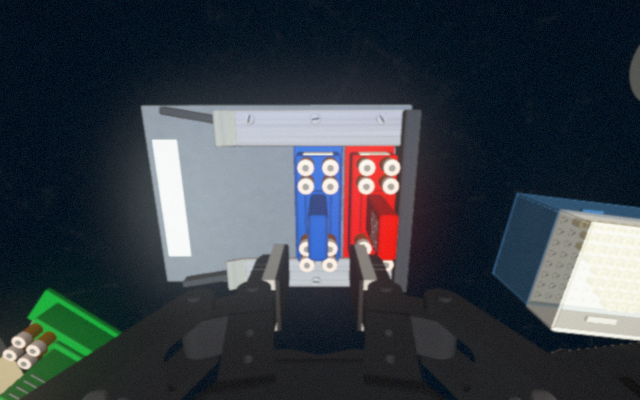

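The blue carrier at (319,210) sits centred between the fingers. The thing at (70,340) is the green look-alike, so the one in the lane is meant. I'll descend, grip and slide it out.

Request:
{"op": "move_arm", "data": {
  "jaw": [0.65, 0.65, 0.65, 0.65, 1, 1, 1, 1, 1],
  "delta_pos": [
    [0, 0, -0.02],
    [0, 0, -0.02],
    [0, 0, -0.015],
    [0, 0, -0.007],
    [0, 0, 0],
    [0, 0, 0],
    [0, 0, 0],
    [0, 0, 0],
    [0, 0, 0]
  ],
  "yaw": [0, 0, 0, 0, 0, 0, 0, 0, 0]
}}

```text
time: 11.18
ee_pos: [0.5914, 0.0178, 0.2385]
tcp_rot: [179.9, -0.0, 75.8]
wrist_force: [0.4, 0.2, -2.9]
opening: 0.0114
grasp_force: 44.8
```

Request:
{"op": "move_arm", "data": {
  "jaw": [1, 1, 1, 1, 1, 1, 1, 1, 1, 1],
  "delta_pos": [
    [0, 0, 0.0015],
    [-0.006, 0.0015, 0],
    [-0.013, 0.0033, 0],
    [-0.016, 0.0041, 0],
    [-0.018, 0.0046, 0],
    [-0.018, 0.0046, 0],
    [-0.016, 0.004, 0],
    [-0.014, 0.0035, 0],
    [-0.01, 0.0025, 0],
    [-0.006, 0.0015, 0]
  ],
  "yaw": [0, 0, 0, 0, 0, 0, 0, 0, 0, 0]
}}

```text
time: 12.02
ee_pos: [0.4731, 0.0475, 0.2395]
tcp_rot: [180.0, -0.0, 75.8]
wrist_force: [0.7, 0.6, -1.2]
opening: 0.0111
grasp_force: 44.8
```

Request:
{"op": "move_arm", "data": {
  "jaw": [1, 1],
  "delta_pos": [
    [-0.001, 0, 0],
    [0, 0, 0]
  ],
  "yaw": [0, 0]
}}

```text
time: 12.18
ee_pos: [0.4732, 0.0473, 0.2394]
tcp_rot: [180.0, -0.0, 75.8]
wrist_force: [-0.6, -0.6, -2.1]
opening: 0.011
grasp_force: 44.8
```

Request:
{"op": "move_arm", "data": {
  "jaw": [1, 1, 1, 1, 1, 1, 1, 1, 1, 1],
  "delta_pos": [
    [0, 0, 0.02],
    [0, 0, 0.03],
    [0, 0.015, 0.03],
    [0, 0.032, 0.0155],
    [0, 0.036, 0.01],
    [0, 0.036, 0],
    [0.001, 0.036, 0],
    [0.001, 0.036, 0],
    [0.001, 0.034, 0],
    [0.0009, 0.028, 0]
  ],
  "yaw": [0, 0, 0, 0, 0.014, 0.014, 0.014, 0.014, 0, 0]
}}

```text
time: 13.02
ee_pos: [0.4775, 0.3028, 0.3443]
tcp_rot: [180.0, -0.0, 79.0]
wrist_force: [0.3, -0.1, -0.8]
opening: 0.0114
grasp_force: 44.8
```

Request:
{"op": "move_arm", "data": {
  "jaw": [1, 1, 1, 1, 1, 1, 1, 1, 1, 1],
  "delta_pos": [
    [0, 0.02, 0],
    [0, 0.0086, 0],
    [0, 0, -0.015],
    [0, 0, -0.025],
    [0, 0, -0.025],
    [0, 0, -0.02],
    [0, 0, -0.012],
    [0, 0, -0.008],
    [0, 0, -0.0035],
    [0, 0, 0]
  ],
  "yaw": [0, 0, 0, 0, 0, 0, 0, 0, 0, 0]
}}

```text
time: 13.85
ee_pos: [0.4774, 0.3288, 0.2365]
tcp_rot: [180.0, -0.0, 79.0]
wrist_force: [0.1, 0.6, -1.2]
opening: 0.0111
grasp_force: 44.8
```

Request:
{"op": "move_arm", "data": {
  "jaw": [0.65, 0.65, 0.65, 0.65, 0.65, 0.65, 0.65, 0.65, 0.65, 0.65],
  "delta_pos": [
    [0, 0, 0],
    [0, 0, 0],
    [0, 0, 0],
    [0, 0, 0.015],
    [0, 0, 0.0285],
    [0, 0, 0.02],
    [0.01, -0.02, 0],
    [0.015, -0.032, 0],
    [0.016, -0.034, 0],
    [0.016, -0.034, 0]
  ],
  "yaw": [0, 0, 0, 0, 0, 0, -0.014, -0.014, -0.014, -0.014]
}}

```text
time: 14.68
ee_pos: [0.5345, 0.208, 0.3007]
tcp_rot: [179.9, -0.1, 75.8]
wrist_force: [0.7, 0.9, -0.5]
opening: 0.0302
grasp_force: 0.0
```

Request:
{"op": "move_arm", "data": {
  "jaw": [0.65, 0.65, 0.65, 0.65, 0.65, 0.65, 0.65, 0.65, 0.65],
  "delta_pos": [
    [0.016, -0.034, 0],
    [0.016, -0.034, 0],
    [0.016, -0.034, 0],
    [0.016, -0.034, 0],
    [0.016, -0.034, 0],
    [0.012, -0.0215, 0],
    [0.006, -0.01, 0],
    [0, 0, 0],
    [0, 0, 0]
  ],
  "yaw": [0, 0, 0, 0, 0, 0, 0, 0, 0]
}}

```text
time: 15.43
ee_pos: [0.6321, 0.0075, 0.2998]
tcp_rot: [-180.0, -0.0, 75.7]
wrist_force: [-0.8, 0.8, -0.5]
opening: 0.0298
grasp_force: 0.0
```

Run:
```python
from h import *
np.set_printoptions(precision=4,suppress=True)
o=bot.get_obs();print(o['time'],o['ee_pos'],o['tcp_rot'],o['opening'])
m=camera_model('wrist')
im=camera('wrist')
for t in ['red_carrier']: print(t,[(a['xy'],atz(m,a['xy'],.006)) for a in pinpoint('wrist',t)[:2]])
t=camera('top'); save('t',np.hstack([cv2.resize(t[100:320,160:520],None,fx=1.1,fy=1.1),im[:242,180:580]]),'c7.png')
```

```text
15.4333 [0.6321 0.0075 0.2998] [-179.9928   -0.0187   75.7473] 0.02979456018457925
red_carrier [([316.7, 199.0], array([0.6307, 0.0077, 0.006 ]))]
```

View pics/c7.png

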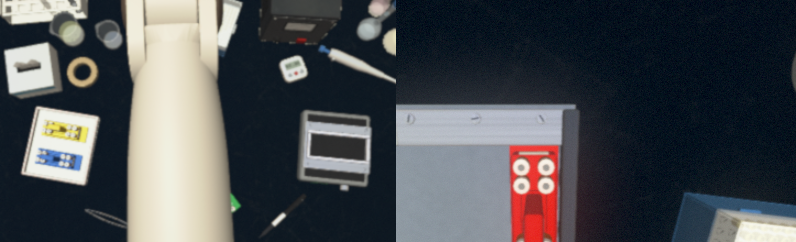

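Both are parked in the tray (yellow at the rear, blue in front), and red is centred under the gripper. I'll grip it and slide it out 161 mm.

Request:
{"op": "move_arm", "data": {
  "jaw": [0.65, 0.65, 0.65, 0.65, 1, 1, 1, 1, 1],
  "delta_pos": [
    [0, 0, -0.02],
    [0, 0, -0.02],
    [0, 0, -0.015],
    [0, 0, -0.007],
    [0, 0, 0],
    [0, 0, 0],
    [0, 0, 0],
    [0, 0, 0],
    [0, 0, 0]
  ],
  "yaw": [0, 0, 0, 0, 0, 0, 0, 0, 0]
}}

```text
time: 16.33
ee_pos: [0.6323, 0.0075, 0.2386]
tcp_rot: [179.9, -0.0, 75.8]
wrist_force: [-0.1, 0.3, -1.0]
opening: 0.0115
grasp_force: 44.7
```

Request:
{"op": "move_arm", "data": {
  "jaw": [1, 1, 1, 1, 1, 1, 1, 1, 1, 1],
  "delta_pos": [
    [0, 0, 0.0015],
    [-0.006, 0.0015, 0],
    [-0.014, 0.0035, 0],
    [-0.018, 0.0046, 0],
    [-0.018, 0.0046, 0],
    [-0.018, 0.0046, 0],
    [-0.018, 0.0045, 0],
    [-0.018, 0.0045, 0],
    [-0.018, 0.0045, 0],
    [-0.014, 0.0035, 0]
  ],
  "yaw": [0, 0, 0, 0, 0, 0, 0, 0, 0, 0]
}}

```text
time: 17.17
ee_pos: [0.4885, 0.0434, 0.2393]
tcp_rot: [-180.0, -0.0, 75.8]
wrist_force: [-0.4, -0.2, -0.8]
opening: 0.0112
grasp_force: 44.8
```

Request:
{"op": "move_arm", "data": {
  "jaw": [1, 1, 1, 1],
  "delta_pos": [
    [-0.01, 0.0025, 0],
    [-0.005, 0.0013, 0],
    [0, 0, 0],
    [0, 0, 0]
  ],
  "yaw": [0, 0, 0, 0]
}}

```text
time: 17.5
ee_pos: [0.4754, 0.047, 0.2395]
tcp_rot: [179.9, -0.0, 75.8]
wrist_force: [0.8, 0.4, -0.1]
opening: 0.0115
grasp_force: 44.8
```

Request:
{"op": "move_arm", "data": {
  "jaw": [1, 1, 1, 1, 1, 1, 1, 1, 1, 1],
  "delta_pos": [
    [0, 0, 0.02],
    [0, 0, 0.03],
    [0, -0.012, 0.032],
    [0, -0.025, 0.028],
    [0, -0.032, 0.022],
    [0, -0.037, 0.015],
    [0, -0.04, 0.009],
    [0, -0.04, 0.0045],
    [0, -0.04, 0],
    [0, -0.04, 0]
  ],
  "yaw": [0, 0, 0, 0, 0, 0, 0, 0, 0, 0]
}}

```text
time: 18.33
ee_pos: [0.4753, -0.2216, 0.4001]
tcp_rot: [179.9, 0.0, 75.8]
wrist_force: [0.7, 0.1, -0.7]
opening: 0.011
grasp_force: 44.8
```

Request:
{"op": "move_arm", "data": {
  "jaw": [1, 1, 1, 1, 1, 1, 1, 1, 1, 1],
  "delta_pos": [
    [0, -0.04, 0],
    [0, -0.04, 0],
    [-0.001, -0.04, 0],
    [-0.001, -0.04, 0],
    [-0.001, -0.034, 0],
    [-0.001, -0.025, 0],
    [-0.001, -0.015, 0],
    [0, -0.007, 0],
    [0, 0, 0],
    [0, 0, 0]
  ],
  "yaw": [0, 0, 0, 0, 0, 0, 0, 0, 0, 0]
}}

```text
time: 19.17
ee_pos: [0.4704, -0.46, 0.3992]
tcp_rot: [-180.0, -0.0, 75.8]
wrist_force: [-0.7, -0.0, -0.3]
opening: 0.0115
grasp_force: 44.7
```

Run:
```python
from h import *
import pickle
np.set_printoptions(precision=4,suppress=True)
o=bot.get_obs();print(o['time'],o['ee_pos'],o['tcp_rot'],o['opening'])
m=camera_model('wrist')
im=camera('wrist');pickle.dump((m,im),open('sh.pkl','wb'))
for a in pinpoint('wrist','shaker')[:2]: print(a['xy'],atz(m,a['xy'],0),atz(m,a['xy'],.05))
save('t',im,'w8.png')
```

```text
19.1667 [ 0.4704 -0.46    0.3992] [-179.9684   -0.0337   75.7749] 0.011470137899602209
[307.1, 77.1] [ 0.4852 -0.3504  0.    ] [ 0.4856 -0.3559  0.05  ]
```

View pics/w8.png

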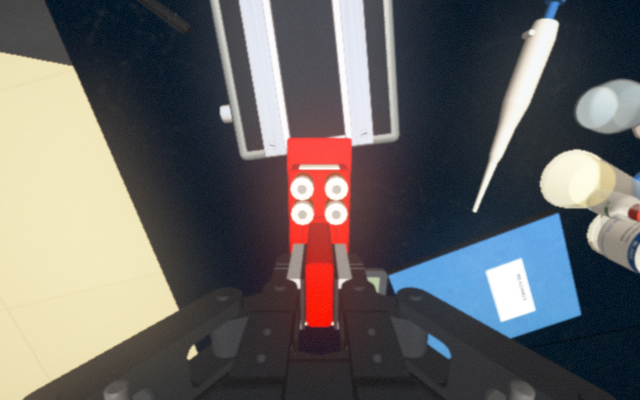

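The shaker nest is cut off at the top of the picture and the carrier hides its near end. I'll shift a little and look again, this time with an enlarged crop.

Request:
{"op": "move_arm", "data": {
  "jaw": [1, 1, 1, 1, 1, 1, 1],
  "delta_pos": [
    [-0.015, -0.01, 0.008],
    [-0.02, -0.012, 0.012],
    [-0.02, -0.012, 0.012],
    [-0.01, -0.006, 0.006],
    [-0.005, -0.003, 0.002],
    [0, 0, 0],
    [0, 0, 0]
  ],
  "yaw": [0, 0, 0, 0, 0, 0, 0]
}}

```text
time: 19.85
ee_pos: [0.4006, -0.5025, 0.4393]
tcp_rot: [180.0, -0.0, 75.8]
wrist_force: [0.0, 0.4, -1.2]
opening: 0.0112
grasp_force: 44.8
```

Run:
```python
from h import *
import pickle
np.set_printoptions(precision=4,suppress=True)
o=bot.get_obs();print(o['time'],o['ee_pos'],o['tcp_rot'],o['opening'])
m=camera_model('wrist')
im=camera('wrist');pickle.dump((m,im),open('sh2.pkl','wb'))
for a in pinpoint('wrist','shaker')[:2]: print(a['xy'],atz(m,a['xy'],0),atz(m,a['xy'],.05))
save('t',cv2.resize(im[0:200,220:480],None,fx=3,fy=3,interpolation=cv2.INTER_CUBIC),'w9.png')
```

```text
19.85 [ 0.4006 -0.5025  0.4393] [179.9949  -0.0247  75.8062] 0.011248349421597942
[358.9, 22.4] [ 0.4888 -0.3462  0.    ] [ 0.4802 -0.3568  0.05  ]
```

View pics/w9.png

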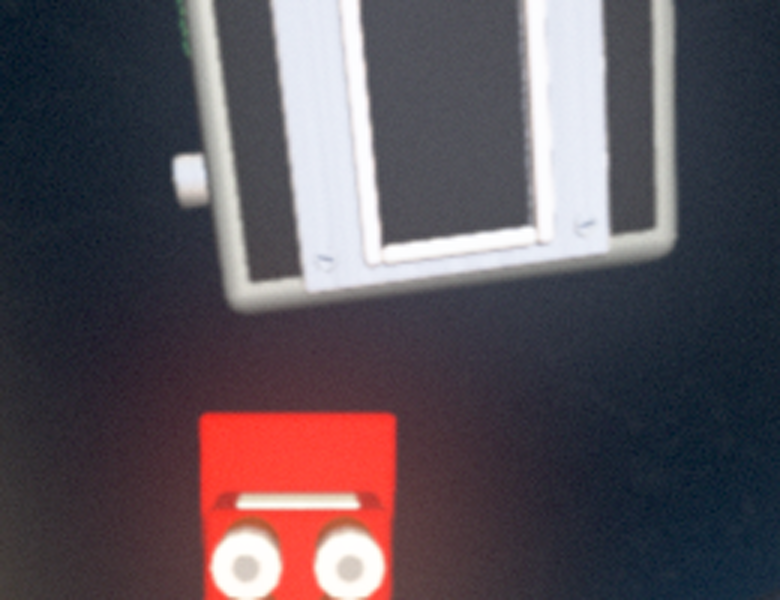

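Run:
```python
from h import *
import pickle
np.set_printoptions(precision=4,suppress=True)
m,im=pickle.load(open('sh2.pkl','rb'))
f=lambda p,z:atz(m,(220+(p[0]+.5)/3-.5,(p[1]+.5)/3-.5),z)[:2]
an=lambda v:np.degrees(np.arctan2(v[1],v[0]))
l0,l1=f((358,0),.06),f((383,247),.06); r0,r1=f((523,0),.05),f((528,228),.05); n1=f((535,229),.06)
print('left',an(l0-l1)-90,'right',an(r0-r1)-90,'near',an(n1-l1))
for h in [-1,0,1,2]:
    u=np.array([np.cos(np.radians(h)),np.sin(np.radians(h))]);v=np.array([-u[1],u[0]])
    print(h,'width',(r1-l1)@u,(r0-l0)@u,(n1-l1)@u,'center',(l1@u+r1@u)/2*u+(((l1+n1)/2)@v+.065)*v)
o1,o2=f((371,264),.06),f((551,243),.06);print('outer',o1,o2,an(o2-o1),np.hypot(*(o2-o1)))
b1,b2=f((232,308),.045),f((675,250),.045);print('body',b1,b2,an(b2-b1),np.hypot(*(b2-b1)),(b1+b2)/2)
# first view: dark strip edges
m,im=pickle.load(open('sh.pkl','rb'))
g=im.astype(int).sum(2)
for r in (5,40,80,120): print(r,' '.join(map(str,g[r,255:300:3])),'|',' '.join(map(str,g[r,325:370:3])))
```

```text
left -6.651831145720237 right -9.033780737325387 near -7.89522757299295
-1 width 0.05243029807790697 0.05492372364806968 0.05227145890991299 center [ 0.4824 -0.3488]
0 width 0.052336502174450295 0.05474461962773841 0.05215317888964777 center [ 0.4813 -0.3487]
1 width 0.05222676406543621 0.05454883986594549 0.052019012505873576 center [ 0.4802 -0.3488]
2 width 0.05210111717815576 0.05433644399910293 0.0518690006269706 center [ 0.4791 -0.3488]
outer [ 0.4499 -0.4145] [ 0.5119 -0.4232] -7.962023132520501 0.06260847279686496
body [ 0.3982 -0.4159] [ 0.559  -0.4361] -7.15048741297165 0.16203328963259775 [ 0.4786 -0.426 ]
5 701 697 681 747 753 472 248 244 245 236 243 247 239 241 251 | 244 243 343 747 754 678 703 689 703 701 699 694 686 316 232
40 702 704 703 708 700 755 747 336 244 240 247 243 249 243 242 | 247 244 258 272 736 758 689 707 696 707 702 701 701 674 272
80 697 701 704 701 704 707 706 755 747 341 253 254 242 250 248 | 248 254 254 258 248 646 759 709 706 701 707 708 706 710 685
120 242 335 696 702 709 698 703 704 699 755 747 340 255 252 262 | 254 263 268 261 264 262 430 757 750 712 704 708 713 709 713
```

Run:
```python
from h import *
import pickle
np.set_printoptions(precision=4,suppress=True)
m,im=pickle.load(open('sh2.pkl','rb'));m1,_=pickle.load(open('sh.pkl','rb'))
f=lambda p,z:atz(m,(220+(p[0]+.5)/3-.5,(p[1]+.5)/3-.5),z)[:2]
h=np.radians(-7.7);u=np.array([np.cos(h),np.sin(h)]);v=np.array([-u[1],u[0]])
l0,l1=f((358,0),.06),f((383,247),.06); r0,r1=f((523,0),.05),f((528,228),.05); n1=f((535,229),.06)
o1,o2=f((371,264),.06),f((551,243),.06);b1,b2=f((232,308),.045),f((675,250),.045)
print('u: left',l0@u,l1@u,'right',r0@u,r1@u,'outer mid',(o1+o2)@u/2,'body mid',(b1+b2)@u/2)
L=[atz(m1,p,.05)[:2] for p in [(270,5),(276,40),(282,80),(288,120)]];R=[atz(m1,p,.05)[:2] for p in [(331.5,5),(335.5,40),(340,80),(343.5,120)]]
print('view1 left',np.array(L)@u,'right',np.array(R)@u, 'fit ang',[np.degrees(np.arctan2(*(a[0]-a[-1])[::-1]))-90 for a in (L,R)])
print('v: near inner',l1@v,n1@v,'outer',o1@v,o2@v)
mt=camera_model('top');ms=camera_model('scene')
for uu in [.523,.525,.527]:
    print(uu,uu*u+((l1+n1)@v/2+.065)*v)
camera('top');
for r in outline_of('top','shaker')[:1]:
    ys,xs=np.nonzero(r['mask']);p=np.array([atz(mt,(x,y),.045)[:2] for x,y in zip(xs,ys)]);print(cv2.minAreaRect((p*1000).astype(np.float32)),r['confidence'])
```

```text
u: left 0.5046002055809337 0.5059862569591876 right 0.5602902389224742 0.5586321403340998 outer mid 0.5326411225000418 body mid 0.5313460455409719
view1 left [0.5034 0.5045 0.5049 0.5054] right [0.5581 0.5588 0.5596 0.5595] fit ang [np.float64(-6.584736114009289), np.float64(-6.88028477521145)]
v: near inner -0.3454475783665692 -0.3456269834813354 outer -0.3504965084882571 -0.35078282645307995
0.523 [ 0.4807 -0.3481]
0.525 [ 0.4827 -0.3484]
0.527 [ 0.4847 -0.3486]
((480.63934326171875, -343.9827880859375), (166.50428771972656, 180.54360961914062), 82.89165496826172) 0.71
```

The nest's inner width comes out at 54.5 mm against the 54 given. Its centre is about (0.489, -0.349) with heading -7.1°. I'll hover just above the rim and check the alignment before lowering.

Request:
{"op": "move_arm", "data": {
  "jaw": [1, 1, 1, 1, 1, 1, 1, 1, 1, 1],
  "delta_pos": [
    [0.01, 0.02, 0],
    [0.017, 0.028, 0],
    [0.019, 0.032, -0.01],
    [0.019, 0.032, -0.02],
    [0.013, 0.024, -0.028],
    [0.0075, 0.012, -0.028],
    [0.0033, 0.0059, -0.02],
    [0, 0, -0.014],
    [0, 0, -0.01],
    [0, 0, -0.005]
  ],
  "yaw": [0.02, 0.025, 0.025, 0.025, 0.02, 0.009, 0, 0, 0, 0]
}}

```text
time: 20.88
ee_pos: [0.4888, -0.349, 0.3033]
tcp_rot: [-179.9, -0.1, 82.9]
wrist_force: [0.3, 0.1, -0.6]
opening: 0.0114
grasp_force: 44.7
```

Request:
{"op": "move_arm", "data": {
  "jaw": [1, 1],
  "delta_pos": [
    [0, 0, 0],
    [0, 0, 0]
  ],
  "yaw": [0, 0]
}}

```text
time: 21.05
ee_pos: [0.4887, -0.3498, 0.3056]
tcp_rot: [180.0, 0.0, 82.9]
wrist_force: [-0.4, 0.3, -1.5]
opening: 0.0117
grasp_force: 44.7
```

Run:
```python
from h import *
import pickle
np.set_printoptions(precision=4,suppress=True)
o=bot.get_obs();print(o['time'],o['ee_pos'],o['tcp_rot'],o['opening'])
m=camera_model('wrist')
im=camera('wrist');pickle.dump((m,im),open('sh3.pkl','wb'))
save('t',cv2.resize(im[40:240,200:440],None,fx=3,fy=3,interpolation=cv2.INTER_CUBIC),'w10.png')
```

```text
21.05 [ 0.4887 -0.3498  0.3056] [179.9695   0.0196  82.8736] 0.011675555709762407
```

View pics/w10.png

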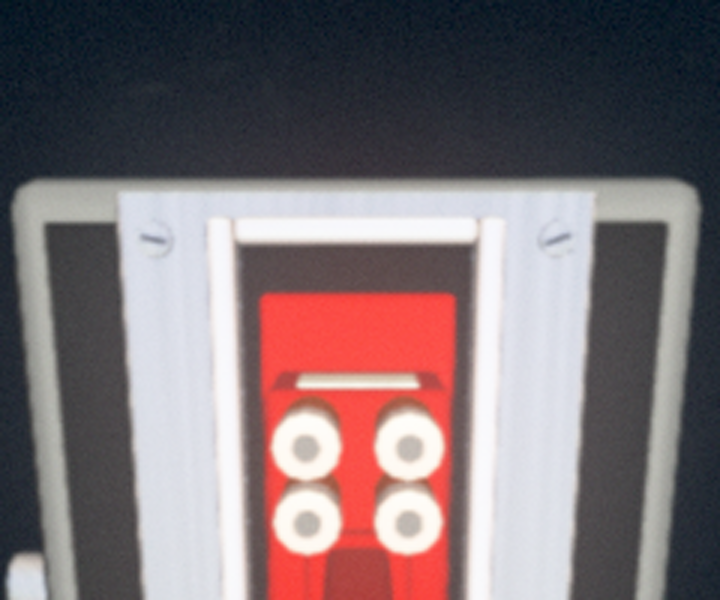

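Sideways the carrier is centred in the nest, with gaps of 20 and 19 px. I'll check the end gap numerically.

Run:
```python
from h import *
import pickle
m,im=pickle.load(open('sh3.pkl','rb'))
f=lambda p,z:atz(m,(200+(p[0]+.5)/3-.5,40+(p[1]+.5)/3-.5),z)[:2]
h=np.radians(-7.1);v=np.array([-np.sin(h),np.cos(h)]);C=np.array([.489,-.349])
print('flange end',(f((358,294),.0795)-C)@v,'far wall foot',(f((358,244),.05)-C)@v,'far rim outer',(f((358,218),.06)-C)@v)
```

```text
flange end 0.056034190842824266 far wall foot 0.06526191185197337 far rim outer 0.07100962969323546
```

Request:
{"op": "move_arm", "data": {
  "jaw": [1, 1, 1, 1, 1, 1],
  "delta_pos": [
    [0, 0.001, -0.007],
    [0, 0, -0.007],
    [0, 0, -0.005],
    [0, 0, -0.0025],
    [0, 0, -0.001],
    [0, 0, 0]
  ],
  "yaw": [0, 0, 0, 0, 0, 0]
}}

```text
time: 21.6
ee_pos: [0.4886, -0.3485, 0.2821]
tcp_rot: [-180.0, -0.0, 82.9]
wrist_force: [-0.3, -0.7, -0.8]
opening: 0.0113
grasp_force: 44.8
```

Request:
{"op": "move_arm", "data": {
  "jaw": [0.65, 0.65, 0.65, 0.65, 0.65, 0.65, 0.65, 0.65, 0.65],
  "delta_pos": [
    [0, 0, 0],
    [0, 0, 0],
    [0, 0, 0],
    [0, 0, 0.012],
    [0, 0, 0.025],
    [0, 0, 0.028],
    [0, 0, 0.015],
    [0, 0, 0],
    [0, 0, 0]
  ],
  "yaw": [0, 0, 0, 0, 0, 0, 0, 0, 0]
}}

```text
time: 22.35
ee_pos: [0.4888, -0.3486, 0.3642]
tcp_rot: [179.9, 0.1, 82.9]
wrist_force: [0.7, 0.7, -0.2]
opening: 0.0299
grasp_force: 0.0
```

Run:
```python
from h import *
o=bot.get_obs();print(o['time'],o['ee_pos'],o['tcp_rot'],o['opening'])
im=camera('wrist');m=camera_model('wrist')
print([(a['xy'],atz(m,a['xy'],.05)) for a in pinpoint('wrist','red_carrier')])
save('t',cv2.resize(im[60:340,200:440],None,fx=2,fy=2,interpolation=cv2.INTER_CUBIC),'w11.png')
```

```text
22.35 [ 0.48878071 -0.34859259  0.3641963 ] [1.79863270e+02 7.17222355e-02 8.28968990e+01] 0.02991004243920616
[([317.1, 195.2], array([ 0.4875234 , -0.35027244,  0.05      ]))]
```

View pics/w11.png

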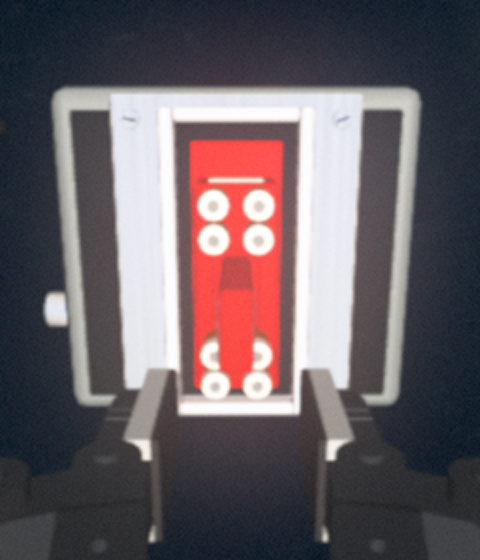

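Red is seated flat inside the rim, with a gap all round. Now I'll fetch blue from the tray.

Request:
{"op": "move_arm", "data": {
  "jaw": [0.65, 0.65, 0.65, 0.65, 0.65, 0.65, 0.65, 0.65, 0.65, 0.65],
  "delta_pos": [
    [0, 0.02, 0],
    [0, 0.035, 0],
    [0, 0.04, 0],
    [0, 0.04, 0],
    [-0.002, 0.04, 0],
    [-0.002, 0.04, 0],
    [-0.002, 0.04, 0],
    [-0.002, 0.04, 0],
    [-0.002, 0.04, 0],
    [-0.0016, 0.04, 0]
  ],
  "yaw": [0, 0, 0, -0.02, -0.02, -0.02, -0.008, 0, 0, 0]
}}

```text
time: 23.28
ee_pos: [0.4762, 0.0283, 0.3615]
tcp_rot: [-179.9, 0.0, 79.0]
wrist_force: [0.3, -0.3, 0.9]
opening: 0.0297
grasp_force: 0.0
```

Request:
{"op": "move_arm", "data": {
  "jaw": [0.65, 0.65, 0.65, 0.65, 0.65, 0.65, 0.65, 0.65, 0.65, 0.65],
  "delta_pos": [
    [0, 0.04, 0],
    [0, 0.04, 0],
    [0, 0.04, -0.005],
    [0, 0.04, -0.01],
    [0, 0.04, -0.015],
    [0, 0.04, -0.015],
    [0, 0.034, -0.01],
    [0, 0.02, -0.005],
    [0, 0.0078, 0],
    [0, 0, 0]
  ],
  "yaw": [0, 0, 0, 0, 0, 0, 0, 0, 0, 0]
}}

```text
time: 24.12
ee_pos: [0.4765, 0.3275, 0.3016]
tcp_rot: [-179.9, 0.1, 79.1]
wrist_force: [0.3, -0.3, 0.4]
opening: 0.03
grasp_force: 0.0
```

Run:
```python
from h import *
o=bot.get_obs();print(o['time'],o['ee_pos'],o['tcp_rot'],o['opening'])
m=camera_model('wrist');im=camera('wrist')
for t in ('blue_carrier','yellow_carrier'):print(t,[(a['xy'],atz(m,a['xy'],.004)) for a in pinpoint('wrist',t)[:2]])
```

```text
24.1167 [0.476515   0.3275455  0.30163607] [-1.79890411e+02  1.07666843e-01  7.91258309e+01] 0.03000307425770451
blue_carrier [([318.1, 196.0], array([0.47595313, 0.32853868, 0.004     ]))]
yellow_carrier [([404.4, 196.5], array([0.55048509, 0.31373766, 0.004     ]))]
```

Request:
{"op": "move_arm", "data": {
  "jaw": [0.65, 0.65, 0.65, 0.65, 0.65, 1, 1, 1, 1, 1],
  "delta_pos": [
    [0, 0, -0.02],
    [0, 0, -0.022],
    [0, 0, -0.015],
    [0, 0, -0.0075],
    [0, 0, -0.002],
    [0, 0, 0],
    [0, 0, 0],
    [0, 0, 0],
    [0, 0, 0],
    [0, 0, 0]
  ],
  "yaw": [0, 0, 0, 0, 0, 0, 0, 0, 0, 0]
}}

```text
time: 25.1
ee_pos: [0.4772, 0.3264, 0.2378]
tcp_rot: [179.9, -0.0, 79.0]
wrist_force: [-0.2, -2.1, 3.4]
opening: 0.0112
grasp_force: 45.4
```

Request:
{"op": "move_arm", "data": {
  "jaw": [1, 1, 1, 1, 1, 1, 1, 1, 1, 1],
  "delta_pos": [
    [0, 0, 0.015],
    [0, 0, 0.03],
    [0, 0, 0.03],
    [0, -0.012, 0.025],
    [0, -0.025, 0.01],
    [0, -0.035, 0],
    [0, -0.038, 0],
    [0, -0.038, 0],
    [0, -0.038, 0],
    [0.0005, -0.036, 0]
  ],
  "yaw": [0, 0, 0, 0, 0, -0.014, -0.014, -0.014, -0.014, 0]
}}

```text
time: 25.93
ee_pos: [0.477, 0.1027, 0.347]
tcp_rot: [180.0, -0.0, 75.8]
wrist_force: [0.7, -0.3, -1.8]
opening: 0.0109
grasp_force: 44.6
```

Request:
{"op": "move_arm", "data": {
  "jaw": [1, 1, 1, 1, 1, 1, 1, 1, 1, 1],
  "delta_pos": [
    [-0.001, -0.032, 0],
    [-0.001, -0.019, 0],
    [-0.001, -0.0094, 0],
    [0, 0, -0.02],
    [0, 0, -0.03],
    [0, 0, -0.027],
    [0, 0, -0.017],
    [0, 0, -0.009],
    [0, 0, -0.0035],
    [0, 0, 0]
  ],
  "yaw": [0, 0, 0, 0, 0, 0, 0, 0, 0, 0]
}}

```text
time: 26.77
ee_pos: [0.4745, 0.0443, 0.2407]
tcp_rot: [-180.0, -0.0, 75.8]
wrist_force: [0.9, -0.5, -1.1]
opening: 0.0114
grasp_force: 44.5
```

Run:
```python
from h import *
o=bot.get_obs();print(o['time'],o['ee_pos'],o['tcp_rot'],o['opening'],o['wrist_force'])
im=camera('wrist')
save('t',im,'w12.png')
```

```text
26.7667 [0.4744842  0.04428904 0.24066754] [-1.79991363e+02 -1.82116082e-03  7.58191815e+01] 0.011398525121930519 [ 0.85290753 -0.50327238 -1.07918242]
```

View pics/w12.png

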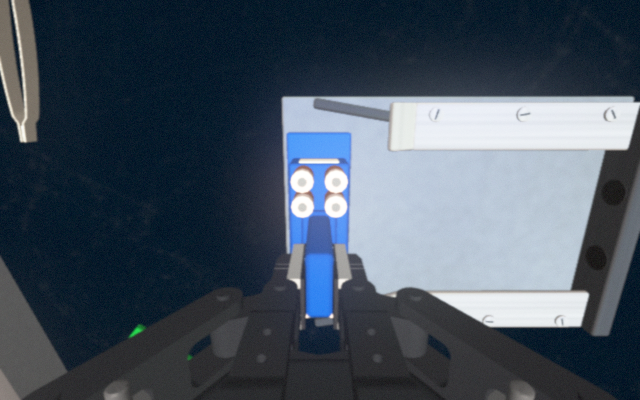

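Blue stands in the mouth, clear of the lips and aligned to within about 1 mm. The grip sits 2 mm off along y, which does no harm. I'll slide it in 161 mm.

Request:
{"op": "move_arm", "data": {
  "jaw": [1, 1, 1, 1, 1, 1, 1, 1, 1, 1],
  "delta_pos": [
    [0.006, -0.0015, 0],
    [0.012, -0.003, 0],
    [0.016, -0.004, 0],
    [0.018, -0.0046, 0],
    [0.018, -0.0046, 0],
    [0.018, -0.0046, 0],
    [0.018, -0.0046, 0],
    [0.016, -0.004, 0],
    [0.012, -0.003, 0],
    [0.01, -0.0025, 0]
  ],
  "yaw": [0, 0, 0, 0, 0, 0, 0, 0, 0, 0]
}}

```text
time: 27.65
ee_pos: [0.6202, 0.0072, 0.2404]
tcp_rot: [179.9, -0.0, 75.8]
wrist_force: [0.3, -0.4, -1.5]
opening: 0.0114
grasp_force: 44.5
```

Request:
{"op": "move_arm", "data": {
  "jaw": [1, 1, 1, 1, 1],
  "delta_pos": [
    [0.007, -0.0018, 0],
    [0.004, -0.001, 0],
    [0.002, -0.0005, 0],
    [0, 0, 0],
    [0, 0, 0]
  ],
  "yaw": [0, 0, 0, 0, 0]
}}

```text
time: 28.07
ee_pos: [0.6313, 0.0043, 0.2403]
tcp_rot: [-180.0, 0.0, 75.8]
wrist_force: [1.1, 0.2, -2.1]
opening: 0.0114
grasp_force: 44.5
```

Request:
{"op": "move_arm", "data": {
  "jaw": [1, 1, 0.65, 0.65, 0.65, 0.65, 0.65, 0.65, 0.65, 0.65],
  "delta_pos": [
    [0.001, -0.0002, 0],
    [0, 0, -0.0008],
    [0, 0, 0],
    [0, 0, 0],
    [0, 0, 0],
    [0, 0, 0.015],
    [0, 0, 0.03],
    [0, 0.01, 0.0215],
    [-0.006, 0.022, 0],
    [-0.009, 0.032, 0]
  ],
  "yaw": [0, 0, 0, 0, 0, 0, 0, 0, 0.014, 0.014]
}}

```text
time: 28.9
ee_pos: [0.6182, 0.0671, 0.3079]
tcp_rot: [179.8, -0.0, 77.3]
wrist_force: [0.4, 0.7, 0.4]
opening: 0.0296
grasp_force: 0.0
```

Request:
{"op": "move_arm", "data": {
  "jaw": [0.65, 0.65, 0.65, 0.65, 0.65, 0.65, 0.65, 0.65, 0.65, 0.65],
  "delta_pos": [
    [-0.01, 0.036, 0],
    [-0.01, 0.036, 0],
    [-0.01, 0.036, 0],
    [-0.01, 0.036, 0],
    [-0.01, 0.036, 0],
    [-0.009, 0.032, 0],
    [-0.0065, 0.022, 0],
    [-0.004, 0.0125, 0],
    [0, 0, 0],
    [0, 0, 0]
  ],
  "yaw": [0.014, 0.014, 0, 0, 0, 0, 0, 0, 0, 0]
}}

```text
time: 29.73
ee_pos: [0.548, 0.3145, 0.3059]
tcp_rot: [180.0, 0.0, 79.0]
wrist_force: [0.8, -0.1, -0.5]
opening: 0.0301
grasp_force: 0.0
```

Run:
```python
from h import *
np.set_printoptions(precision=4,suppress=True)
m=camera_model('wrist');im=camera('wrist')
for t in ('yellow_carrier',):print(t,[(a['xy'],atz(m,a['xy'],.004)) for a in pinpoint('wrist',t)[:2]])
o=bot.get_obs();print(o['time'],o['ee_pos'],o['tcp_rot'],o['opening'])
```

```text
yellow_carrier [([319.4, 197.7], array([0.5488, 0.313 , 0.004 ]))]
29.8333 [0.5485 0.3134 0.3059] [179.9901   0.0179  78.9402] 0.03003988275170589
```

Request:
{"op": "move_arm", "data": {
  "jaw": [0.65, 0.65, 0.65, 0.65, 0.65, 1, 1, 1, 1, 1],
  "delta_pos": [
    [0, 0, -0.02],
    [0, 0, -0.022],
    [0, 0, -0.017],
    [0, 0, -0.008],
    [0, 0, -0.0025],
    [0, 0, 0],
    [0, 0, 0],
    [0, 0, 0],
    [0, 0, 0],
    [0, 0, 0]
  ],
  "yaw": [0, 0, 0, 0, 0, 0, 0, 0, 0, 0]
}}

```text
time: 30.67
ee_pos: [0.5482, 0.3146, 0.2372]
tcp_rot: [180.0, -0.0, 79.0]
wrist_force: [-1.3, 0.3, 1.3]
opening: 0.0118
grasp_force: 45.0
```

Request:
{"op": "move_arm", "data": {
  "jaw": [1, 1, 1, 1, 1, 1, 1, 1, 1, 1],
  "delta_pos": [
    [0, 0, 0.015],
    [0, 0, 0.03],
    [0, 0, 0.03],
    [-0.003, -0.012, 0.025],
    [-0.007, -0.025, 0.01],
    [-0.009, -0.033, 0],
    [-0.009, -0.034, 0],
    [-0.009, -0.034, 0],
    [-0.009, -0.034, 0],
    [-0.009, -0.034, 0]
  ],
  "yaw": [0, 0, 0, 0, 0, -0.014, -0.014, -0.014, -0.014, 0]
}}

```text
time: 31.5
ee_pos: [0.4922, 0.1072, 0.3468]
tcp_rot: [180.0, -0.0, 75.8]
wrist_force: [0.3, -0.7, -1.0]
opening: 0.0111
grasp_force: 44.6
```

Request:
{"op": "move_arm", "data": {
  "jaw": [1, 1, 1, 1, 1, 1],
  "delta_pos": [
    [-0.008, -0.031, 0],
    [-0.005, -0.02, 0],
    [-0.0025, -0.0093, 0],
    [0, 0, -0.02],
    [0, 0, 0],
    [0, 0, 0]
  ],
  "yaw": [0, 0, 0, 0, 0, 0]
}}

```text
time: 32.0
ee_pos: [0.4774, 0.0485, 0.326]
tcp_rot: [-179.9, 0.0, 75.8]
wrist_force: [-0.3, 0.3, -1.2]
opening: 0.011
grasp_force: 44.5
```

Request:
{"op": "move_arm", "data": {
  "jaw": [1, 1, 1, 1, 1, 1, 1, 1],
  "delta_pos": [
    [-0.0005, -0.0018, -0.02],
    [0, 0, -0.025],
    [0, 0, -0.02],
    [0, 0, -0.012],
    [0, 0, -0.006],
    [0, 0, -0.003],
    [0, 0, 0],
    [0, 0, 0]
  ],
  "yaw": [0, 0, 0, 0, 0, 0, 0, 0]
}}

```text
time: 32.67
ee_pos: [0.4774, 0.0466, 0.2415]
tcp_rot: [179.9, -0.0, 75.8]
wrist_force: [-0.2, 0.8, -0.3]
opening: 0.0113
grasp_force: 44.5
```

Run:
```python
from h import *
np.set_printoptions(precision=4,suppress=True)
m=camera_model('wrist');im=camera('wrist')
o=bot.get_obs();print(o['time'],o['ee_pos'],o['tcp_rot'],o['wrist_force'])
save('t',im,'w13.png')
```

```text
32.7167 [0.4774 0.0465 0.2416] [179.912   -0.0324  75.7966] [-0.1341 -0.4328 -1.1444]
```

View pics/w13.png

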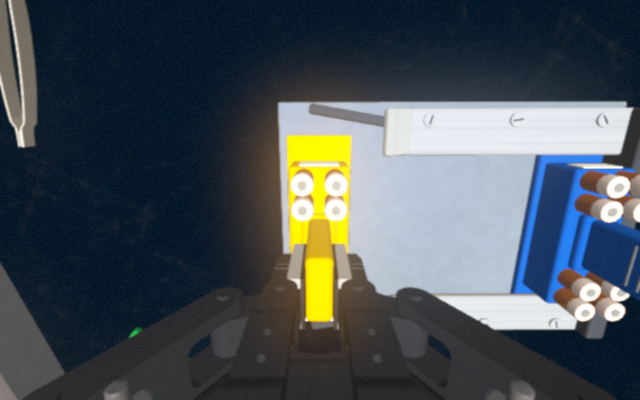

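Yellow is aligned in the mouth, and blue is at the stop. I'll slide yellow in 118.5 mm.

Request:
{"op": "move_arm", "data": {
  "jaw": [1, 1, 1, 1, 1, 1, 1, 1, 1, 1],
  "delta_pos": [
    [0, 0, -0.0015],
    [0.006, -0.0015, 0],
    [0.012, -0.003, 0],
    [0.016, -0.004, 0],
    [0.018, -0.0046, 0],
    [0.018, -0.0046, 0],
    [0.016, -0.004, 0],
    [0.012, -0.003, 0],
    [0.008, -0.002, 0],
    [0.005, -0.0013, 0]
  ],
  "yaw": [0, 0, 0, 0, 0, 0, 0, 0, 0, 0]
}}

```text
time: 33.55
ee_pos: [0.589, 0.0181, 0.2393]
tcp_rot: [180.0, -0.0, 75.8]
wrist_force: [-14.7, 2.5, 21.9]
opening: 0.0109
grasp_force: 47.9
```

Request:
{"op": "move_arm", "data": {
  "jaw": [1, 1, 1, 1, 1],
  "delta_pos": [
    [0.003, -0.0008, 0],
    [0.0009, -0.0003, 0],
    [0, 0, -0.0005],
    [0, 0, 0],
    [0, 0, 0]
  ],
  "yaw": [0, 0, 0, 0, 0]
}}

```text
time: 33.97
ee_pos: [0.5919, 0.0173, 0.2392]
tcp_rot: [179.9, -0.0, 75.8]
wrist_force: [-1.0, -0.2, 4.4]
opening: 0.011
grasp_force: 45.6
```

There was a brief contact force while sliding. I'll release, lift and inspect.

Request:
{"op": "move_arm", "data": {
  "jaw": [0.65, 0.65, 0.65, 0.65, 0.65, 0.65, 0.65, 0.65, 0.65, 0.65],
  "delta_pos": [
    [0, 0, 0],
    [0, 0, 0],
    [0, 0, 0],
    [0, 0, 0.015],
    [0, 0, 0.028],
    [-0.01, -0.01, 0.025],
    [-0.02, -0.02, 0.012],
    [-0.01, -0.01, 0],
    [0, 0, 0],
    [0, 0, 0]
  ],
  "yaw": [0, 0, 0, 0, 0, 0, 0, 0, 0, 0]
}}

```text
time: 34.8
ee_pos: [0.5516, -0.0231, 0.3178]
tcp_rot: [-180.0, -0.0, 75.7]
wrist_force: [-0.7, 1.0, 0.2]
opening: 0.03
grasp_force: 0.0
```

Run:
```python
from h import *
import pickle
np.set_printoptions(precision=4,suppress=True)
o=bot.get_obs();print(o['time'],o['ee_pos'],o['tcp_rot'],o['wrist_force'])
m=camera_model('wrist');im=camera('wrist');pickle.dump((m,im),open('w14.pkl','wb'))
for t in ('yellow_carrier','blue_carrier'):
  for a in pinpoint('wrist',t)[:2]:
    p=atz(m,a['xy'],.006)-[.5506,.028,0];print(t,a['xy'],'lane',p[0]*.9694-p[1]*.2453,p[0]*.2453+p[1]*.9694)
save('t',cv2.resize(im[50:290,220:500],None,fx=2.5,fy=2.5,interpolation=cv2.INTER_CUBIC),'w14.png')
```

```text
34.8 [ 0.5516 -0.0231  0.3178] [-179.9865   -0.0093   75.7191] [-0.7199  1.0376  0.1799]
yellow_carrier [354.1, 140.5] lane 0.045144906915949946 -0.0009264884633920605
blue_carrier [400.5, 142.6] lane 0.08621143249676766 -0.00283936472932967
blue_carrier [124.8, 278.5] lane -0.18072416751072873 -0.136417342914408
```

View pics/w14.png

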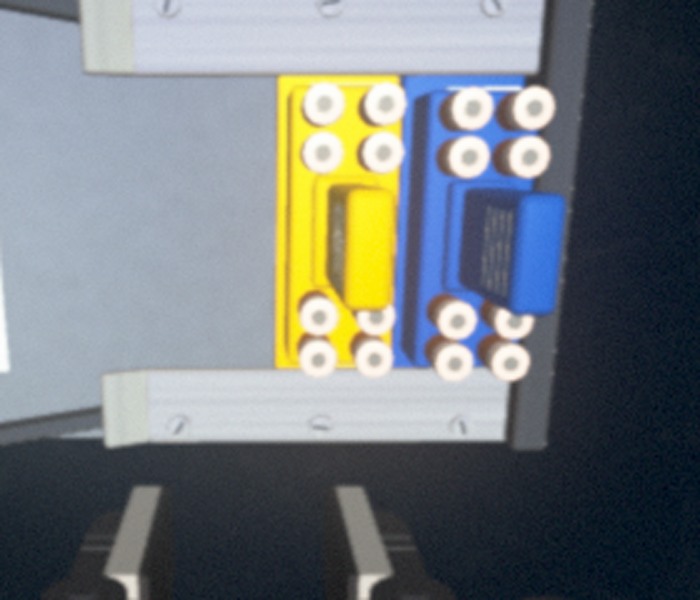

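Run:
```python
from h import *
import pickle
np.set_printoptions(precision=4,suppress=True)
m,im=pickle.load(open('w14.pkl','rb'))
f=lambda p,z:(lambda d:np.array([d[0]*.9694-d[1]*.2453,d[0]*.2453+d[1]*.9694]))(atz(m,(220+(p[0]+.5)/2.5-.5,50+(p[1]+.5)/2.5-.5),z)[:2]-[.5506,.028])
C={'y':[(325,104),(323,152),(319,316),(318,358),(385,104),(382,152),(375,316),(373,357)],'b':[(473,109),(466,158),(456,319),(454,362),(535,108),(529,157),(514,319),(510,362)]}
T={'y':(370,247),'b':(540,253)}
for k in C:
    p=np.array([f(q,.056) for q in C[k]]);u=(p[[0,4]]-p[[3,7]]).mean(0);print(k,p.mean(0),'tab',f(T[k],.094),'rot',np.degrees(np.arctan2(-u[0],u[1])),'pitch x',np.hypot(*(p[:4].mean(0)-p[4:].mean(0))),'len',np.hypot(*u))
print('stop face',f((545,40),.03),'yellow flange front',f((277,220),.012))
```

```text
y [0.0438 0.0004] tab [0.044  0.0014] rot -0.24274911840166727 pitch x 0.01673144952437386 len 0.07272737993074103
b [ 0.0852 -0.0009] tab [ 0.0857 -0.0002] rot -0.22316623147514938 pitch x 0.01739606407620745 len 0.07295258389861582
stop face [0.1043 0.0566] yellow flange front [0.0241 0.002 ]
```

Both carriers are flat and upright: yellow at lane x ≈ 44 mm, blue at ≈ 85 mm against the stop. The gripper is clear of everything, so I'm handing in.

```bash
python3 -c "
from workcell import bot
print(bot.job_done())"
```

```text
the job is handed in; nothing more can be done
None
```

I handed the job in at about 35 s of robot time: red is seated flat in the shaker nest, and blue (at the stop) then yellow are back in the lane, each one place further back; I viewed 16 pictures, two over the limit of 14.

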